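# Square up the swing fence of the packing jig

### The job

The wooden swing fence of the carton-squaring jig has been left skew. Back off the black bar handle of its clamp screw about a fifth of a turn anticlockwise (never more than a third), swing the fence until it stands square to the fixed fence, along the line scribed on the board, and then turn the handle clockwise again by as much as you loosened it, so that the fence is clamped tight.

Things in the scene. Friction and masses are not known exactly. Their poses are not given: they have to be found in the camera images.
- jig: Fixed plywood board, x -210..80, y -195..65 mm in its frame, 10 mm thick; its fixed wooden fence (top 44 mm over the bench, two small round nuts to 56) runs along the far edge. Origin: on the clamp screw's vertical axis, at bench height. x points from the screw square to the fixed fence; a dark line is scribed from the screw along -x: the swing fence is square when its bar lies on it.
- fence_grip (a point): Mid-point of the loose swing fence's wooden bar: 22 mm wide, 44 high, centre 32 mm over the bench, 130 mm from the screw axis. The bar spans 45 to 195 mm from that axis, lying on the board; its flat end sits on the screw stud (2.5 mm play) under the washer, so it only swings. x runs along the bar towards the screw. Starts 0.5 to 1.0 rad anticlockwise from square (free end to the right).
- handle_grip (a point): Centre of the clamp screw's black bar handle, on the screw axis, 90 mm over the bench. The bar is 14 mm thick, 66 long, 30 high; y runs along it, x across it, z up. It turns with the handle and rises 2 mm per rad of loosening. Nothing else within 60 mm of the axis is higher than 60 mm over the bench.
- handle (a joint): Turn of the clamp screw, rad, growing anticlockwise from above (loosening). Starts tight, 0 to 0.2; the sprung washer leaves the fence at about 0.75, which swings freely past 0.85; tight again below 0.35. Stays where left: friction 0.12 N m, up to 0.2 when tightening. Must not pass 2.4; stop at -0.5.

How it is judged:
On the way, in this order (a step that is already met when the one before it is completed fails the run):
1. the clamp screw is backed off until the fence is free (handle past 0.85 rad) (value of joint handle above 0.85 rad), for 0.2 s.
2. with the screw still loose, the swing fence is swung square, within 10 degrees (angle between the x axis of fence_grip and the x axis of jig, either way round below 0.175 rad and value of joint handle above 0.75 rad), for 0.2 s.
At the end, for the whole second after the job is handed in: The swing fence stands square to the fixed fence, along the scribed line, within 10 degrees, and the clamp screw is tight again (handle below 0.35 rad) (angle between the x axis of fence_grip and the x axis of jig, either way round below 0.175 rad and value of joint handle below 0.35 rad); the robot touches nothing.
It fails at once if the screw is backed off too far (handle past 2.4 rad) (value of joint handle above 2.4 rad).
It also fails if it takes over 61 s, if anything falls off the work surface, if the arm or the gripper's body presses on something with over 40 N, if the wrist force passes 120 N, or if a joint passes its speed limit or range.

### The arm

A 7-joint arm with a two-finger parallel gripper is mounted at the origin on a cart in front of the work surface, level with it; the furniture and walls round the work are solid. World frame = base frame: x ahead of the robot, y to its left, z up, the work surface at z = 0. Lengths are in m, angles in rad, forces in N, time in s.
With the tool pointing down it reaches from about 0.4 to 0.875 m from the base axis. Payload 6.5 kg.
Tool frame: the origin (TCP) lies between the finger pads; the fingertips stand 22 mm ahead of it and the grasp point (between the pads) lies 3 mm ahead of it; z points along the fingers, y is the direction in which the jaws open and shut (so a half turn about z gives the same grasp; the last joint's range is limited). The gripper opens to 85 mm and grips with 20 to 120 N. Pads are 22 mm wide; open, the fingers measure 114 mm over their backs; the gripper's body (76 mm by 85 mm) begins 54 mm behind the grasp point. The pads swing forward as they close: fully open they stand 13 mm farther back than shut.
Start: joints at [1.039, 0.536, -0.004, 1.538, 0.003, 1.067, -0.071], TCP at [0.292, -0.581, 0.253] pointing down, gripper open.
Joint ranges: [-2.7, 2.7], [-0.37, 2.16], [-1.27, 1.26], [0.24, 2.4], [-1.31, 4.45], [0.19, 1.91], [-2.76, 2.76]. Speed limits (rad/s): [2.39, 2.39, 3.14, 3.14, 3.14, 3.14, 3.14].

### API

Orientations are given as a unit quaternion [x, y, z, w].
In Python, from rig import state, capture, camera_params, job_done gives the robot as it stands. The module is installed in compiled form; this text tells all that it offers.
- The arm moves only by the tool drive_tool, never from a script. Its argument "targets" is one flat list of numbers, 7 for each row, row after row: the turn, a rotation vector about the tool's x, y, z in units of 5 degrees (1.0 is 5 degrees), then the shift along the tool's x, y, z in units of 25 mm (1.0 is 25 mm), then the closure, from -1 (fully open) to 1 (shut). A call has exactly 8 rows; each row shifts and turns the commanded pose from where the row before left it, along the tool's axes as they then stand; what a row does not reach is not made up. A row lasts 1/12 s, in which the tool goes at most 41.7 mm and 7.16 degrees, less where a joint would pass 70% of its speed; a pose out of reach is approached as far as the arm can. A call is refused whole if a number of a shift passes 1 or a number of a turn 1, either way. A call with a gripper value outside its range is refused whole. The fingers move at their own pace and stop on an object; "force" is the grip in N (left out, the last holds). Time passes only in rows, so rows that do not move let the fingers close, or fill a call up. It gives the time, the measured TCP pose, the force and the opening at its end, in the units of the state.
- state(): the state, without advancing time (a new reading comes with each control period).
- capture(name): name is "side" or "top" or "wrist"; returns the picture (420x560x3 uint8, red, green, blue); there is no depth.
- camera_params(name): a dict with "intrinsics" (3x3 intrinsics, pixels), "dist" ([k1, k2, p1, p2, k3] as OpenCV has them; the pictures are not rectified), "extrinsics" (4x4, takes a point from camera to world coordinates). Camera axes: x right, y down, z forward; pixel columns grow to the right and rows downward; lengths in m; the calibration is good to about 2 mm. A picture is of the moment at which its call begins: read the wrist's pose just before it. camera_params takes no time and is no camera call; for the wrist camera it gives the pose at the moment of the call.
- job_done(): hands the job in, once; it reports no verdict.
The state is a dict: "time": time; "joint_pos": joint angles; "joint_velocities": joint speeds; "tau": joint torques, N m; "eef_pos": TCP position; "ee_rot": TCP orientation; "contact_force": force on the tool from outside, world axes, zero at the start; "torque": the same for the moment, N m; "finger_gap": finger opening in m.
Only numpy, scipy, OpenCV 4.12 (cv2) and the standard library are available. Lean on these libraries where they do the work, as an engineer would, in place of code of your own. Each camera call takes 0.05 s, during which the arm holds its last target. There are 200 camera calls.

## Working session

There is one attempt and no reset: what is moved stays moved. The work goes in short steps, Python scripts to look and compute and a tool call to move; the robot and the scene stay as the last step left them, time stands still between calls to the robot, and variables do not carry over. Pictures are saved under pics/ and viewed, about 8 in all and at most 12, crops included, and the job is handed in when it is done.

Besides the shell and the picture viewer there is one more tool, called after "Emit:" as a command line: name --argument value ..., lists and objects as JSON in quotes. drive_tool: Moves the arm, as the interface text tells. Its arguments: {"type":"object","properties":{"targets":{"type":"array"},"force":{"type":"number"}},"required":["targets"]}

```bash
mkdir -p pics
python3 - <<'E'
from rig import *
import cv2,numpy as np
s=state();print(s)
for n in("top","side"):
    im=capture(n);cv2.imwrite(f"pics/{n}0.png",im[:,:,::-1])
    c=camera_params(n);print(n,c)
E
```

```text
{'time': 0.0, 'joint_pos': array([ 1.03880527,  0.53715027, -0.00444571,  1.5388618 ,  0.00258344,
        1.06728847, -0.07120591]), 'joint_velocities': array([-1.24868974e-03, -8.49513604e-04,  1.41682002e-03, -4.00799326e-04,
       -4.54083971e-04,  8.63153024e-05, -2.94860396e-04]), 'tau': array([-3.27774187e-04, -5.83424199e+01,  1.04861632e+00, -2.59098834e+01,
        1.23204704e-02,  9.69166285e-03,  2.18338431e-05]), 'eef_pos': array([ 0.29166625, -0.58023364,  0.25242769]), 'ee_rot': array([ 9.72994449e-01,  2.30826943e-01, -2.48126411e-04, -8.14111561e-04]), 'contact_force': array([0.88760026, 0.14838485, 0.50139046]), 'torque': array([-0.01908571, -0.04971227,  0.01674985]), 'finger_gap': 0.08507655732773385}
top {'intrinsics': array([[477.23531758,   0.        , 285.11254133],
       [  0.        , 477.23531758, 213.41168971],
       [  0.        ,   0.        ,   1.        ]]), 'dist': array([0.01481194, 0.        , 0.        , 0.        , 0.        ]), 'extrinsics': array([[ 0.02785087, -0.97410813,  0.22436062,  0.35764293],
       [-0.99961024, -0.02757166,  0.00437795, -0.10183932],
       [ 0.0019214 , -0.2243951 , -0.97449636,  0.92779076],
       [ 0.        ,  0.        ,  0.        ,  1.        ]])}
side {'intrinsics': array([[479.13318174,   0.        , 280.53443767],
       [  0.        , 479.13318174, 211.30694559],
       [  0.        ,   0.        ,   1.        ]]), 'dist': array([-0.10615422,  0.        ,  0.        ,  0.        ,  0.        ]), 'extrinsics': array([[ 0.99962388,  0.02726517,  0.00295264,  0.53276271],
       [ 0.00635051, -0.33486772,  0.94224375, -0.91417997],
       [ 0.02667918, -0.9418706 , -0.33491492,  0.37478483],
       [ 0.        ,  0.        ,  0.        ,  1.        ]])}
```

View pics/top0.png

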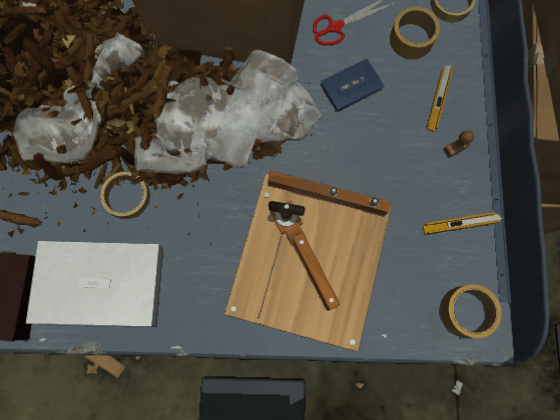

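View pics/side0.png

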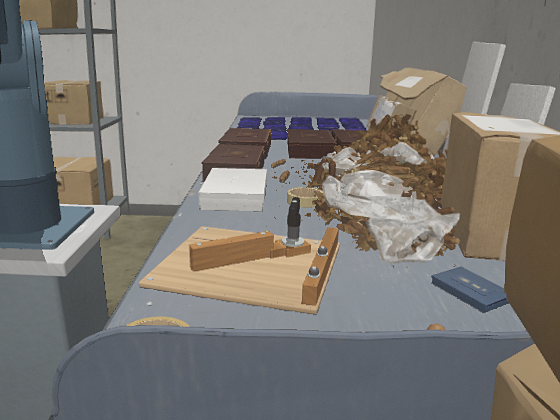

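The top view shows the handle bar at about (287,210), roughly horizontal. The swing fence runs from (288,225) to (333,303), the scribed line from about (283,232) to (260,318), and the board corners are at (227,315), (358,348) and (390,208). The side view shows the handle top at about (294,203).

```bash
cat > h.py <<'E'
from rig import *
import cv2,numpy as np
from scipy.spatial.transform import Rotation as R
def ray(n,px,c=None):
    c=c or camera_params(n)
    u=cv2.undistortPoints(np.array(px,float).reshape(-1,1,2),c["intrinsics"],c["dist"])[:,0]
    E=c["extrinsics"];return E[:3,3],np.c_[u,np.ones(len(u))]@E[:3,:3].T
def plane(n,px,z,c=None):
    o,d=ray(n,px,c);return (o+d*((z-o[2])/d[:,2])[:,None])[:,:2]
def blob(mask,roi):
    x0,y0,x1,y1=roi;m=np.zeros(mask.shape,np.uint8);m[y0:y1,x0:x1]=mask[y0:y1,x0:x1]*255
    k,l,s,_=cv2.connectedComponentsWithStats(m)
    i=1+np.argmax(s[1:,4]);return np.argwhere(l==i)[:,::-1]
def line(p):
    c=p.mean(0);w,v=np.linalg.eigh(np.cov((p-c).T));return c,v[:,1],2*np.sqrt(3*w)
def rect(xy):
    r=cv2.minAreaRect((xy*1000).astype(np.float32));b=cv2.boxPoints(r);return r,b
E
python3 - <<'E'
from h import *
im=cv2.imread("pics/top0.png")
g=im.max(2)
h=blob(g<45,(260,190,320,232));print("handle px",len(h),h.min(0),h.max(0))
xy=plane("top",h,.105);print(rect(xy),line(xy))
hsv=cv2.cvtColor(im,cv2.COLOR_BGR2HSV)
cs=[(266,175),(227,315),(358,348),(390,209)]
print("corners",plane("top",cs,.01))
print("line",plane("top",[(283,232),(260,318)],.01))
for p in[(333,303),(300,236)]:print(hsv[p[1],p[0]])
for p in[(330,260),(270,300),(250,290),(300,320)]:print(hsv[p[1],p[0]])
cv2.imwrite("pics/top0c.png",cv2.resize(im[165:355,220:400],None,fx=3.1,fy=3.1,interpolation=cv2.INTER_CUBIC))
im=cv2.imread("pics/side0.png")
h=blob(im.max(2)<45,(275,190,312,240));print("side handle",h.min(0),h.max(0),h.mean(0))
E
```

```text
handle px 348 [269 201] [303 219]
(((551.1243896484375, -98.3858871459961), (62.22183609008789, 28.694740295410156), 81.87007141113281), array([[ 532.52155 , -127.15515 ],
       [ 560.9279  , -131.21312 ],
       [ 569.72723 ,  -69.61662 ],
       [ 541.32086 ,  -65.558655]], dtype=float32)) (array([ 0.5542779 , -0.09874596]), array([0.15416059, 0.98804581]), array([0.02386338, 0.05879325]))
corners [[ 0.64707126 -0.05710195]
 [ 0.37002998  0.00599141]
 [ 0.31722022 -0.23969799]
 [ 0.58376263 -0.30475951]]
line [[ 0.53153795 -0.09462496]
 [ 0.36622806 -0.05620615]]
[ 14 179 148]
[ 15 166 138]
[ 18 117 175]
[ 17 118 153]
[ 17 117 159]
[ 17 120 160]
side handle [298 200] [299 204] [298.4 202. ]
```

View pics/top0c.png

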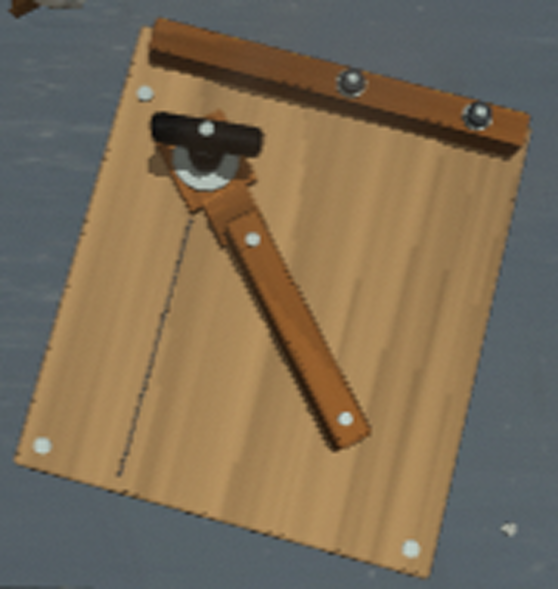

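The crop shows the handle's top centre dot at crop (206,128) and its far top edge from (155,113) to (263,127). The fence dots are at (252,238) and (345,418), and the scribed line runs from (192,215) to (120,475).

Run:
```python
from h import *
f=lambda l:[(220+(a+.5)/3.1-.5,165+(b+.5)/3.1-.5) for a,b in l]
d=lambda p:np.degrees(np.arctan2(*(p[1]-p[0])[::-1]))
c=plane("top",f([(206,128)]),.105);print("dot",c)
e=plane("top",f([(263,127),(155,113)]),.105);print("handle edge",e,d(e),np.linalg.norm(e[1]-e[0]))
q=plane("top",f([(345,418),(252,238)]),.054);print("fence",q,d(q),np.linalg.norm(q[1]-q[0]),np.linalg.norm(q-c,axis=1))
l=plane("top",f([(120,475),(192,215)]),.01);print("line",l,d(l))
u=(l[1]-l[0])/np.linalg.norm(l[1]-l[0]);w=c[0]-l[0];print("perp off of screw to line",u[0]*w[1]-u[1]*w[0])
print(R.from_quat(state()["ee_rot"]).as_matrix().round(3))
print(plane("top",f([(352,82),(478,117)]),.056))
```

```text
dot [[ 0.56071367 -0.09953986]]
handle edge [[ 0.56222806 -0.13216551]
 [ 0.568749   -0.07003128]] 84.00878621670927 0.062475473995300186
fence [[ 0.40192255 -0.18497384]
 [ 0.50635953 -0.12874915]] 28.296245724156304 0.11860985878590591 [0.18031523 0.06170539]
line [[ 0.3663505  -0.05314154]
 [ 0.52745587 -0.09199981]] -13.560609054620498
perp off of screw to line 0.0004682257740948881
[[ 0.893  0.449 -0.001]
 [ 0.449 -0.893  0.001]
 [-0.    -0.002 -1.   ]]
[[ 0.60428084 -0.18782188]
 [ 0.58436607 -0.26447876]]
```

Emit:
drive_tool --targets '[0,0,0,0.76,-0.515,0,-1,0,0,0,0.76,-0.515,0,-1,0,0,0,0.76,-0.515,0,-1,0,0,0,0.76,-0.515,0,-1,0,0,0,0.76,-0.515,0,-1,0,0,0,0.76,-0.515,0,-1,0,0,0,0.76,-0.515,0,-1,0,0,0,0.76,-0.515,0,-1]' --force 60

```text
time: 0.77
eef_pos: [0.3817, -0.4192, 0.2529]
ee_rot: [0.973, 0.231, -0.0, -0.0]
contact_force: [0.9, -0.3, -0.3]
finger_gap: 0.0853
```

Emit:
drive_tool --targets '[0,0,0,0.76,-0.515,0,-1,0,0,0,0.76,-0.515,0,-1,0,0,0,0.76,-0.515,0,-1,0,0,0,0.76,-0.515,0,-1,0,0,0,0.76,-0.515,0,-1,0,0,0,0.76,-0.515,0,-1,0,0,0,0.76,-0.515,0,-1,0,0,0,0.76,-0.515,0,-1]'

```text
time: 1.43
eef_pos: [0.4712, -0.259, 0.253]
ee_rot: [0.973, 0.231, -0.0, -0.0]
contact_force: [-0.1, 0.4, 0.6]
finger_gap: 0.0855
```

Emit:
drive_tool --targets '[0,0,0,0.76,-0.515,0.2,-1,0,0,0,0.76,-0.515,0.2,-1,0,0,0,0.76,-0.515,0.2,-1,0,0,0,0.76,-0.515,0.2,-1,0,0,0,0.76,-0.515,0.2,-1,0,0,0,0.76,-0.515,0.2,-1,0,0,0,0.76,-0.515,0.2,-1,0,0,0,0.76,-0.515,0.2,-1]'

```text
time: 2.1
eef_pos: [0.5607, -0.0988, 0.2127]
ee_rot: [0.973, 0.231, -0.0, -0.0]
contact_force: [0.0, 0.5, -0.6]
finger_gap: 0.0852
```

Emit:
drive_tool --targets '[0,0,-0.9,0,0,0,-1,0,0,-0.9,0,0,0,-1,0,0,-0.9,0,0,0,-1,0,0,-0.9,0,0,0,-1,0,0,-0.9,0,0,0,-1,0,0,-0.9,0,0,0,-1,0,0,-0.9,0,0,0,-1,0,0,-0.9,0,0,0,-1]'

```text
time: 2.77
eef_pos: [0.5602, -0.0999, 0.2129]
ee_rot: [0.853, 0.522, -0.0, -0.0]
contact_force: [0.1, -0.6, 0.2]
finger_gap: 0.0852
```

Emit:
drive_tool --targets '[0,0,-0.9,0,0,0,-1,0,0,-0.9,0,0,0,-1,0,0,-0.9,0,0,0,-1,0,0,-0.9,0,0,0,-1,0,0,-0.6,0,0,0,-1,0,0,0,0,0,0,-1,0,0,0,0,0,0,-1,0,0,0,0,0,0,-1]'

```text
time: 3.43
eef_pos: [0.5604, -0.0999, 0.2131]
ee_rot: [0.746, 0.666, -0.0, -0.0]
contact_force: [-0.6, -0.4, -0.0]
finger_gap: 0.0855
```

Run:
```python
from h import *
c=camera_params("wrist");im=capture("wrist");cv2.imwrite("pics/w1.png",im[:,:,::-1])
import pickle;pickle.dump(c,open("w1.pkl","wb"))
print(c["extrinsics"].round(3));print(state()["joint_pos"].round(3))
```

```text
[[ 0.994 -0.106 -0.037  0.572]
 [-0.112 -0.94  -0.321 -0.017]
 [-0.     0.323 -0.946  0.334]
 [ 0.     0.     0.     1.   ]]
[ 0.4    0.479 -0.399  1.775  0.225  0.933 -0.205]
```

View pics/w1.png

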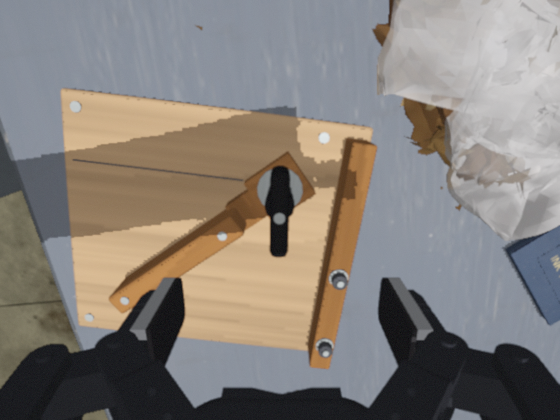

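The wrist view shows the handle lying vertically, its top dot at (279,218) and its ends near (280,168) and (279,255), centred between the fingers (about 165 to 395).

Run:
```python
from h import *
import pickle;c=pickle.load(open("w1.pkl","rb"))
print(plane("wrist",[(279,218)],.105,c))
im=cv2.imread("pics/w1.png")
h=blob(im.max(2)<45,(262,160,300,262));print(h.min(0),h.max(0))
# top face side edges near the far half (rows 225..250)
for r in(228,236,244,250):
    x=h[h[:,1]==r,0];print(r,plane("wrist",[(x.min()-.5,r),(x.max()+.5,r)],.105,c).round(4).tolist())
q=plane("wrist",[(124,301),(222,237)],.054,c);print(q,np.degrees(np.arctan2(*(q[1]-q[0])[::-1])))
q=plane("wrist",[(74,160),(242,180)],.01,c);print(q,np.degrees(np.arctan2(*(q[1]-q[0])[::-1])))
```

```text
[[ 0.5607038  -0.10002086]]
[266 166] [293 255]
228 [[0.5538, -0.1069], [0.5652, -0.1082]]
236 [[0.553, -0.1131], [0.5645, -0.1144]]
244 [[0.5522, -0.1194], [0.5638, -0.1207]]
250 [[0.5516, -0.1242], [0.5626, -0.1254]]
[[ 0.40097246 -0.18601579]
 [ 0.505965   -0.13064077]] 27.80799890297798
[[ 0.36672073 -0.0533331 ]
 [ 0.5249829  -0.09142189]] -13.531967793810086
```

Emit:
drive_tool --targets '[0,0,0,0,0,0.6,-1,0,0,0,0,0,0.6,-1,0,0,0,0,0,0.6,-1,0,0,0,0,0,0.6,-1,0,0,0,0,0,0.6,-1,0,0,0,0,0,0.6,-1,0,0,0,0,0,0.6,-1,0,0,0,0,0,0.6,-1]'

```text
time: 4.15
eef_pos: [0.5606, -0.0999, 0.0926]
ee_rot: [0.745, 0.667, -0.0, 0.0]
contact_force: [-0.5, 1.1, 0.6]
finger_gap: 0.0859
```

Emit:
drive_tool --targets '[0,0,0,0,0,0,1,0,0,0,0,0,0,1,0,0,0,0,0,0,1,0,0,0,0,0,0,1,0,0,0,0,0,0,1,0,0,0,0,0,0,1,0,0,0,0,0,0,1,0,0,0,0,0,0,1]' --force 60

```text
time: 4.82
eef_pos: [0.5593, -0.0998, 0.0943]
ee_rot: [0.745, 0.667, -0.001, -0.001]
contact_force: [-6.9, 0.9, 9.7]
finger_gap: 0.0208
```

Emit:
drive_tool --targets '[0,0,0,0,0,0,1,0,0,0,0,0,0,1,0,0,0,0,0,0,1,0,0,0,0,0,0,1,0,0,0,0,0,0,1,0,0,0,0,0,0,1,0,0,0,0,0,0,1,0,0,0,0,0,0,1]'

```text
time: 5.48
eef_pos: [0.5592, -0.0998, 0.0943]
ee_rot: [0.745, 0.667, -0.001, -0.001]
contact_force: [-6.9, 1.3, 10.0]
finger_gap: 0.0206
```

The gap is 20.6 mm against the 14 mm bar, and there is a 10 N upward force. The fingertips have probably closed on the hub below the bar, so I'll open, rise 9 mm and grip again.

Emit:
drive_tool --targets '[0,0,0,0,0,0,0.2,0,0,0,0,0,0,0.2,0,0,0,0,0,0,0.2,0,0,0,0,0,-0.1,0.2,0,0,0,0,0,-0.1,0.2,0,0,0,0,0,-0.1,0.2,0,0,0,0,0,-0.05,0.2,0,0,0,0,0,0,0.2]'

```text
time: 6.15
eef_pos: [0.5609, -0.0999, 0.1025]
ee_rot: [0.745, 0.667, 0.0, 0.0]
contact_force: [0.5, -0.2, -0.4]
finger_gap: 0.0341
```

Emit:
drive_tool --targets '[0,0,0,0,0,0,1,0,0,0,0,0,0,1,0,0,0,0,0,0,1,0,0,0,0,0,0,1,0,0,0,0,0,0,1,0,0,0,0,0,0,1,0,0,0,0,0,0,1,0,0,0,0,0,0,1]' --force 60

```text
time: 6.82
eef_pos: [0.5593, -0.0998, 0.1026]
ee_rot: [0.745, 0.667, -0.001, -0.001]
contact_force: [-7.0, 0.0, 13.3]
finger_gap: 0.0131
```

Emit:
drive_tool --targets '[0,0,-0.9,0,0,-0.007,1,0,0,-0.9,0,0,-0.007,1,0,0,-0.9,0,0,-0.007,1,0,0,-0.9,0,0,-0.007,1,0,0,-0.9,0,0,-0.007,1,0,0,-0.9,0,0,-0.007,1,0,0,-0.9,0,0,-0.007,1,0,0,-0.9,0,0,-0.007,1]'

```text
time: 7.48
eef_pos: [0.5593, -0.0997, 0.1038]
ee_rot: [0.501, 0.865, -0.001, -0.001]
contact_force: [-6.0, 0.4, 10.0]
finger_gap: 0.0127
```

Emit:
drive_tool --targets '[0,0,-0.9,0,0,-0.007,1,0,0,-0.9,0,0,-0.007,1,0,0,-0.9,0,0,-0.007,1,0,0,-0.9,0,0,-0.007,1,0,0,-0.9,0,0,-0.007,1,0,0,-0.9,0,0,-0.007,1,0,0,-0.9,0,0,-0.007,1,0,0,-0.9,0,0,-0.007,1]'

```text
time: 8.15
eef_pos: [0.5593, -0.0997, 0.1051]
ee_rot: [0.209, 0.978, -0.0, -0.001]
contact_force: [-6.5, 1.0, 8.6]
finger_gap: 0.0129
```

Emit:
drive_tool --targets '[0,0,0,0,0,0,1,0,0,0,0,0,0,1,0,0,0,0,0,0,1,0,0,0,0,0,0,1,0,0,0,0,0,0,0.2,0,0,0,0,0,0,0.2,0,0,0,0,0,0,0.2,0,0,0,0,0,0,0.2]'

```text
time: 8.82
eef_pos: [0.5606, -0.0999, 0.1047]
ee_rot: [0.211, 0.978, 0.0, -0.0]
contact_force: [-0.2, 0.2, -0.1]
finger_gap: 0.0341
```

Emit:
drive_tool --targets '[0,0,0,0,0,0,-1,0,0,0,0,0,-0.5,-1,0,0,0,0,0,-0.6,-1,0,0,0,0,0,-0.6,-1,0,0,0,0,0,-0.6,-1,0,0,0,0,0,-0.6,-1,0,0,0,0,0,-0.6,-1,0,0,0,0,0,-0.6,-1]'

```text
time: 9.48
eef_pos: [0.5606, -0.0997, 0.209]
ee_rot: [0.21, 0.978, 0.0, 0.0]
contact_force: [-0.1, -0.3, -0.3]
finger_gap: 0.0853
```

Run:
```python
from h import *
s=state();print(s["joint_pos"].round(2),s["eef_pos"].round(4))
c=camera_params("wrist");im=capture("wrist");cv2.imwrite("pics/w2.png",im[:,:,::-1])
import pickle;pickle.dump(c,open("w2.pkl","wb"))
```

```text
[ 0.64  0.56 -0.74  1.76  0.45  0.99  0.87] [ 0.5606 -0.0997  0.209 ]
```

View pics/w2.png

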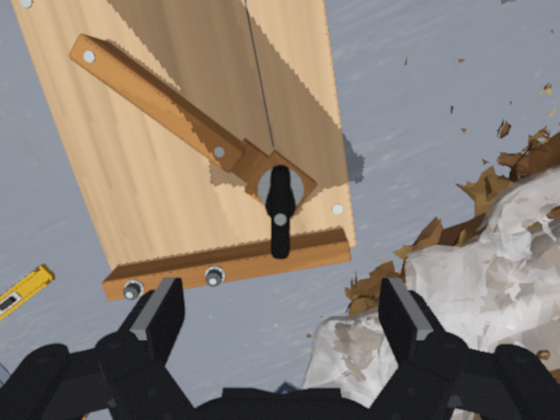

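The wrist view shows the handle still aligned with the jaws at (280,218) after the 72° turn, and the fence unmoved with its dots at (89,56) and (219,152). Next I'll rotate the tool and move out along the fence.

Emit:
drive_tool --targets '[0,0,-0.87,0,0,0,-1,0,0,-0.87,0,0,0,-1,0,0,-0.87,0,0,0,-1,0,0,-0.87,0,0,0,-1,0,0,-0.87,0,0,0,-1,0,0,-0.87,0,0,0,-1,0,0,-0.87,0,0,0,-1,0,0,-0.87,0,0,0,-1]'

```text
time: 10.2
eef_pos: [0.5606, -0.0999, 0.2078]
ee_rot: [-0.093, 0.996, -0.0, 0.0]
contact_force: [-0.0, 0.6, 0.3]
finger_gap: 0.0851
```

Emit:
drive_tool --targets '[0,0,-0.87,0,0,0,-1,0,0,-0.87,0,0,0,-1,0,0,-0.87,0,0,0,-1,0,0,-0.87,0,0,0,-1,0,0,0,0,0,0,-1,0,0,0,0,0,0,-1,0,0,0,0,0,0,-1,0,0,0,0,0,0,-1]'

```text
time: 10.87
eef_pos: [0.5606, -0.0999, 0.2075]
ee_rot: [-0.24, 0.971, -0.0, 0.0]
contact_force: [0.2, -0.2, -0.9]
finger_gap: 0.0857
```

Emit:
drive_tool --targets '[0,0,0,0.65,0,0,-1,0,0,0,0.65,0,0,-1,0,0,0,0.65,0,0,-1,0,0,0,0.65,0,0,-1,0,0,0,0.65,0,0,-1,0,0,0,0.65,0,0,-1,0,0,0,0.65,0,0,-1,0,0,0,0.65,0,0,-1]'

```text
time: 11.53
eef_pos: [0.445, -0.1609, 0.2074]
ee_rot: [-0.241, 0.971, -0.0, -0.0]
contact_force: [0.2, -0.2, -0.2]
finger_gap: 0.0855
```

Run:
```python
from h import *
s=state();print(s["joint_pos"].round(2),s["eef_pos"].round(4),R.from_quat(s["ee_rot"]).as_matrix()[:2,:2].round(3).tolist())
c=camera_params("wrist");im=capture("wrist");cv2.imwrite("pics/w3.png",im[:,:,::-1])
im=cv2.imread("pics/w3.png")
import pickle;pickle.dump(c,open("w3.pkl","wb"))
```

```text
[ 1.07  0.5  -1.02  1.99  0.53  0.94  1.83] [ 0.445  -0.1609  0.2074] [[-0.884, -0.467], [-0.467, 0.884]]
```

View pics/w3.png

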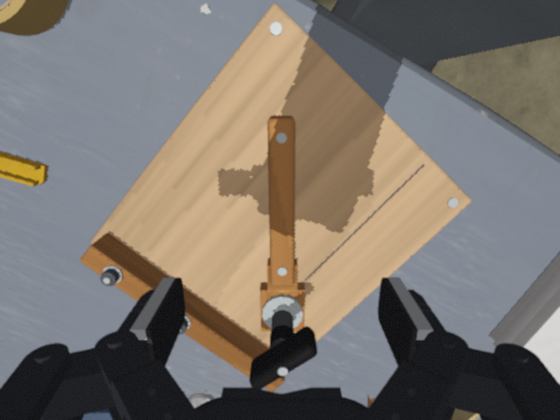

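The fence is centred between the fingers, with its dots at (281,138) and (282,271), so I'll descend and grip it.

Emit:
drive_tool --targets '[0,0,0,0,0,0.5,-1,0,0,0,0,0,0.5,-1,0,0,0,0,0,0.5,-1,0,0,0,0,0,0.5,-1,0,0,0,0,0,0.5,-1,0,0,0,0,0,0.5,-1,0,0,0,0,0,0.5,-1,0,0,0,0,0,0.5,-1]'

```text
time: 12.25
eef_pos: [0.4457, -0.1602, 0.1057]
ee_rot: [-0.241, 0.97, 0.0, -0.0]
contact_force: [1.0, -0.0, 0.7]
finger_gap: 0.0855
```

Emit:
drive_tool --targets '[0,0,0,0,0,0.5,-1,0,0,0,0,0,0.5,-1,0,0,0,0,0,0.5,-1,0,0,0,0,0,0.5,-1,0,0,0,0,0,0.4,-1,0,0,0,0,0,0,-1,0,0,0,0,0,0,0,0,0,0,0,0,0,0.5]'

```text
time: 12.92
eef_pos: [0.446, -0.1605, 0.0475]
ee_rot: [-0.241, 0.97, -0.0, 0.0]
contact_force: [0.7, 0.0, 0.3]
finger_gap: 0.0638
```

Emit:
drive_tool --targets '[0,0,0,0,0,0,1,0,0,0,0,0,0,1,0,0,0,0,0,0,1,0,0,0,0,0,0,1,0,0,0,0,0,0,1,0,0,0,0,0,0,1,0,0,0,0,0,0,1,0,0,0,0,0,0,1]' --force 30

```text
time: 13.58
eef_pos: [0.446, -0.1609, 0.0478]
ee_rot: [-0.241, 0.971, -0.0, 0.0]
contact_force: [-0.6, 0.1, 5.8]
finger_gap: 0.0215
```

Emit:
drive_tool --targets '[0,0,0.518,-0.0053,0.235,0,1,0,0,0.518,-0.0053,0.235,0,1,0,0,0.518,-0.0053,0.235,0,1,0,0,0.518,-0.0053,0.235,0,1,0,0,0.518,-0.0053,0.235,0,1,0,0,0.518,-0.0053,0.235,0,1,0,0,0.518,-0.0053,0.235,0,1,0,0,0.518,-0.0053,0.235,0,1]'

```text
time: 14.25
eef_pos: [0.4321, -0.1169, 0.0478]
ee_rot: [-0.061, 0.998, -0.001, 0.0]
contact_force: [-0.3, -2.7, 3.3]
finger_gap: 0.0213
```

Emit:
drive_tool --targets '[0,0,0.518,-0.0053,0.235,0,1,0,0,0.518,-0.0053,0.235,0,1,0,0,0.518,-0.0053,0.235,0,1,0,0,0.518,-0.0053,0.235,0,1,0,0,0.518,-0.0053,0.235,0,1,0,0,0.518,-0.0053,0.235,0,1,0,0,0.518,-0.0053,0.235,0,1,0,0,0.518,-0.0053,0.235,0,1]'

```text
time: 14.92
eef_pos: [0.4344, -0.0705, 0.0478]
ee_rot: [0.119, 0.993, -0.001, 0.0]
contact_force: [-1.1, -3.6, 7.4]
finger_gap: 0.0215
```

Emit:
drive_tool --targets '[0,0,0,0,0,0,1,0,0,0,0,0,0,1,0,0,0,0,0,0,1,0,0,0,0,0,0,1,0,0,0,0,0,0,0.2,0,0,0,0,0,0,0.2,0,0,0,0,0,0,0.2,0,0,0,0,0,0,0.2]'

```text
time: 15.58
eef_pos: [0.4339, -0.0696, 0.0472]
ee_rot: [0.118, 0.993, -0.0, -0.0]
contact_force: [-0.2, 0.4, 0.1]
finger_gap: 0.0345
```

Emit:
drive_tool --targets '[0,0,0,0,0,0,-1,0,0,0,0,0,0,-1,0,0,0,0,0,0,-1,0,0,0,0,0,0,-1,0,0,0,0,0,-0.4,-1,0,0,0,0,0,-0.8,-1,0,0,0,0,0,-0.8,-1,0,0,0,0,0,-0.8,-1]'

```text
time: 16.25
eef_pos: [0.4339, -0.0691, 0.1186]
ee_rot: [0.118, 0.993, 0.0, -0.0]
contact_force: [0.7, 0.7, 0.4]
finger_gap: 0.0851
```

Emit:
drive_tool --targets '[0,0,0,0,0,-0.8,-1,0,0,0,0,0,-0.8,-1,0,0,0,0,0,-0.8,-1,0,0,0,0,0,-0.8,-1,0,0,0,0,0,-0.8,-1,0,0,0,0,0,0,-1,0,0,0,0,0,0,-1,0,0,0,0,0,0,-1]'

```text
time: 16.92
eef_pos: [0.4336, -0.0695, 0.2171]
ee_rot: [0.118, 0.993, -0.0, -0.0]
contact_force: [-0.6, -0.1, -0.4]
finger_gap: 0.0856
```

Run:
```python
from h import *
s=state();print(s["joint_pos"].round(2),s["eef_pos"].round(4),R.from_quat(s["ee_rot"]).as_matrix()[:2,:2].round(3).tolist())
c=camera_params("wrist");im=capture("wrist");cv2.imwrite("pics/w4.png",im[:,:,::-1])
import pickle;pickle.dump(c,open("w4.pkl","wb"))
```

```text
[ 0.81  0.35 -0.88  2.07  0.36  0.88  1.06] [ 0.4336 -0.0695  0.2171] [[-0.972, 0.234], [0.234, 0.972]]
```

View pics/w4.png

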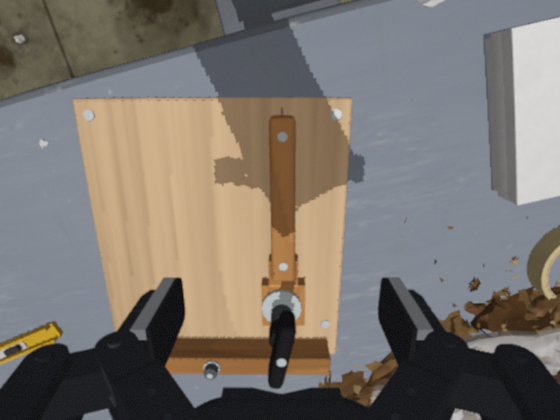

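The fence lies on the scribed line, whose end shows at (282,110), with the fence dots at (282,136) and (283,267). Next I'll return to the handle.

Emit:
drive_tool --targets '[0,0,0,-0.65,0,0,-1,0,0,0,-0.65,0,0,-1,0,0,0,-0.65,0,0,-1,0,0,0,-0.65,0,0,-1,0,0,0,-0.65,0,0,-1,0,0,0,-0.65,0,0,-1,0,0,0,-0.65,0,0,-1,0,0,0,-0.65,0,0,-1]'

```text
time: 17.63
eef_pos: [0.5605, -0.0998, 0.2158]
ee_rot: [0.118, 0.993, 0.0, -0.001]
contact_force: [-0.3, -0.8, -0.1]
finger_gap: 0.0855
```

Emit:
drive_tool --targets '[0,0,0.54,0,0,0,-1,0,0,0.54,0,0,0,-1,0,0,0.54,0,0,0,-1,0,0,0.54,0,0,0,-1,0,0,0,0,0,0,-1,0,0,0,0,0,0,-1,0,0,0,0,0,0,-1,0,0,0,0,0,0,-1]'

```text
time: 18.3
eef_pos: [0.5603, -0.0998, 0.2169]
ee_rot: [0.21, 0.978, 0.0, -0.0]
contact_force: [0.0, -0.2, -0.3]
finger_gap: 0.0855
```

Emit:
drive_tool --targets '[0,0,0,0,0,0.56,-1,0,0,0,0,0,0.56,-1,0,0,0,0,0,0.56,-1,0,0,0,0,0,0.56,-1,0,0,0,0,0,0.56,-1,0,0,0,0,0,0.56,-1,0,0,0,0,0,0.56,-1,0,0,0,0,0,0.56,-1]'

```text
time: 18.97
eef_pos: [0.5604, -0.0997, 0.1037]
ee_rot: [0.211, 0.978, 0.0, -0.0]
contact_force: [-0.1, -1.2, 0.1]
finger_gap: 0.0853
```

Emit:
drive_tool --targets '[0,0,0,0,0,0,1,0,0,0,0,0,0,1,0,0,0,0,0,0,1,0,0,0,0,0,0,1,0,0,0,0,0,0,1,0,0,0,0,0,0,1,0,0,0,0,0,0,1,0,0,0,0,0,0,1]' --force 60

```text
time: 19.63
eef_pos: [0.5608, -0.1004, 0.1062]
ee_rot: [0.211, 0.977, -0.0, 0.0]
contact_force: [-2.5, -1.7, 6.3]
finger_gap: 0.0128
```

Emit:
drive_tool --targets '[0,0,0,0,0,0,1,0,0,0,0,0,0,1,0,0,0.9,0,0,0.007,1,0,0,0.9,0,0,0.007,1,0,0,0.9,0,0,0.007,1,0,0,0.9,0,0,0.007,1,0,0,0.9,0,0,0.007,1,0,0,0.9,0,0,0.007,1]'

```text
time: 20.3
eef_pos: [0.5604, -0.1011, 0.1052]
ee_rot: [0.435, 0.9, -0.001, 0.0]
contact_force: [-3.4, -3.5, 7.5]
finger_gap: 0.013
```

Emit:
drive_tool --targets '[0,0,0.9,0,0,0.007,1,0,0,0.9,0,0,0.007,1,0,0,0.9,0,0,0.007,1,0,0,0.9,0,0,0.007,1,0,0,0.9,0,0,0.007,1,0,0,0.9,0,0,0.007,1,0,0,0.9,0,0,0.007,1,0,0,0.9,0,0,0.007,1]'

```text
time: 20.97
eef_pos: [0.5594, -0.1016, 0.104]
ee_rot: [0.692, 0.722, -0.002, 0.0]
contact_force: [-7.8, -3.2, 13.6]
finger_gap: 0.0127
```

Emit:
drive_tool --targets '[0,0,0.9,0,0,0.007,1,0,0,0.9,0,0,0.007,1,0,0,0,0,0,0,1,0,0,0,0,0,0,1,0,0,0,0,0,0,1,0,0,0,0,0,0,1,0,0,0,0,0,0,1,0,0,0,0,0,0,1]'

```text
time: 21.63
eef_pos: [0.5591, -0.1016, 0.1036]
ee_rot: [0.746, 0.666, -0.002, -0.0]
contact_force: [-8.3, -3.5, 14.3]
finger_gap: 0.0132
```

Now I'll release, rise and check.

Emit:
drive_tool --targets '[0,0,0,0,0,0,0.2,0,0,0,0,0,0,0.2,0,0,0,0,0,0,-0.3,0,0,0,0,0,0,-1,0,0,0,0,0,0,-1,0,0,0,0,0,-0.4,-1,0,0,0,0,0,-0.8,-1,0,0,0,0,0,-0.8,-1]'

```text
time: 22.3
eef_pos: [0.5601, -0.0996, 0.1531]
ee_rot: [0.745, 0.667, -0.0, -0.001]
contact_force: [1.6, 0.1, -0.3]
finger_gap: 0.0858
```

Emit:
drive_tool --targets '[0,0,0,0,0,-0.8,-1,0,0,0,0,0,-0.8,-1,0,0,0,0,0,-0.8,-1,0,0,0,0,0,-0.8,-1,0,0,0,0,0,0,-1,0,0,0,0,0,0,-1,0,0,0,0,0,0,-1,0,0,0,0,0,0,-1]'

```text
time: 22.97
eef_pos: [0.5598, -0.0998, 0.2317]
ee_rot: [0.745, 0.667, -0.001, -0.001]
contact_force: [-0.5, -0.5, -0.7]
finger_gap: 0.0857
```

Run:
```python
from h import *
c=camera_params("wrist");im=capture("wrist");cv2.imwrite("pics/w5.png",im[:,:,::-1])
import pickle;pickle.dump(c,open("w5.pkl","wb"))
im=cv2.imread("pics/w5.png");h=blob(im.max(2)<45,(255,160,305,262));print(h.min(0),h.max(0))
p=[]
for r in range(226,251,4):
    x=h[h[:,1]==r,0];p.append(plane("wrist",[(x.min()-.5,r),(x.max()+.5,r)],.105,c).mean(0))
p=np.array(p);print("handle yaw",np.degrees(np.arctan2(*(p[0]-p[-1])[::-1])))
```

```text
[268 162] [293 245]Traceback (most recent call last):
  File "<stdin>", line 7, in <module>
    return umr_minimum(a, axis, None, out, keepdims, initial, where)
ValueError: zero-size array to reduction operation minimum which has no identity
```

View pics/w5.png

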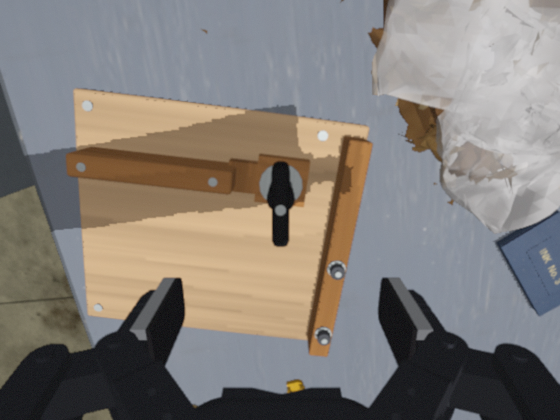

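The handle is back in its original direction, at (280,162) to (280,245). The fence dots are at (80,167) and (212,182).

Run:
```python
from h import *
import pickle;c=pickle.load(open("w5.pkl","rb"))
d=lambda q:np.degrees(np.arctan2(*(q[1]-q[0])[::-1]))
print("fence",d(plane("wrist",[(80,167),(212,182)],.054,c)))
print("board edges",d(plane("wrist",[(75,90),(368,128)],.01,c)),d(plane("wrist",[(90,316),(308,340)],.01,c)))
im=cv2.imread("pics/w5.png");h=blob(im.max(2)<45,(255,160,305,262))
p=np.array([plane("wrist",[(h[h[:,1]==r,0].min()-.5,r),(h[h[:,1]==r,0].max()+.5,r)],.105,c).mean(0) for r in range(218,243,4)])
print("handle",d(p[[-1,0]]))
s=state();print(s["time"],s["contact_force"])
```

```text
fence -13.151050485067163
board edges -13.726582888357248 -13.514122526600154
handle 83.56912016695594
23.0167 [-0.37343784  0.08240736  0.24487811]
```

```bash
python3 -c "
from rig import *
job_done()"
```

```text
the job is handed in; nothing more can be done
```

The swing fence now stands square on the scribed line with its clamp screw tight again. I handed the job in at about 23 s of the 61 s allowed; the rig gave no verdict.

- **What I did:** I loosened the handle by about 72° (a fifth of a turn). Then I gripped the fence at its mid-point and swung it about 41° clockwise onto the line. Finally I turned the handle back by the same 72°.
- **Fence check:** In the last wrist picture the fence lies at -13.2°, against -13.5° for the scribed line and -13.5° to -13.7° for the board edges. That is within about 0.6° of square, where 10° is allowed.
- **Handle check:** The bar is back at 83.6°, against 83–84° before I started. It started tight, at 0 to 0.2 rad, so it should again be well below 0.35 rad, though I had no direct reading of the joint.
- **Clear of the work:** The gripper is open, about 23 cm over the bench, and the measured force is near zero.
- **What went wrong:** My first grip on the handle was too low. The gap read 20.6 mm instead of 14 mm, probably because the fingers had closed on the hub. I opened, rose about 9 mm and gripped again before turning anything.

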